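Close the two-leaf beech box and hold its sprung keeper arm

TASK

Close the small beech box: fold the plain dark inner leaf fully down first, then the pale outer leaf with the white lip over it. Only then swing the sprung steel keeper arm by its red knob forward over the shut leaves until it meets its stop, and finish while still holding it there against its spring, so that I can pin it. Leave the other things on the table where they are.

Things in the scene. Friction and masses are not known exactly. Their poses are not given: they have to be found in the camera images.
- beech_box: Beech box, fixed to the table, 130 mm long (its x) by 150 mm wide (its y), walls 75 mm high and 7 mm thick, open on top between two hinged leaves. Origin: centre of its underside on the table. +x points to the end that carries the steel hanger and the keeper arm (the end away from the robot), +y to the inner leaf's side, z up.
- inner_leaf (a joint): Inner leaf's hinge, rad: 0 = shut flat on the box, 1.57 = upright, 2.1 = open limit (leaning outward); starts at 1.35 to 1.95. Its line is the box's upper +y edge (y = +75 mm, z = 75 mm in the box's frame). Shut, the leaf reaches to the box's middle, top face 82 mm above the table. Stiff: it stays where it is left; about 1 N near the free edge moves it.
- inner_edge (a point): Middle of the inner leaf's free edge, on its outer face (the top face when shut), 74 mm from the hinge line. The leaf is plain dark-brown wood, 124 mm along the box's x, 74 mm from hinge to edge, 7 mm thick.
- outer_leaf (a joint): Outer leaf's hinge: same values, starts and stiffness as the inner one, but on the box's upper -y edge (y = -75 mm, z = 75 mm in the box's frame). Shut, its top face too lies 82 mm above the table.
- outer_edge (a point): Middle of the pale outer leaf's free edge (lip's overhang left out), on its outer face, under the lip, 74 mm from the hinge line. Same size as the inner leaf, plus a white lip along the free edge: 22 mm wide, 4 mm thick, on the outer face, reaching 10 mm past the edge to lap over the inner leaf; lip top 86 mm above the table when shut.
- keeper (a joint): Turn of the keeper arm about its upright pivot, rad: 0 = parked by its spring, growing counter-clockwise from above, 1.745 = at its stop. Parked it points 80 degrees counter-clockwise from the box's +x (nearly along +y); at the stop along the box's -x, over the seam. The spring takes about 2 N at the knob when parked, 6 N at the stop; let go, the arm swings back.
- keeper_knob (a point): Centre of the top of the red knob: an upright round post, 16 mm in diameter and 42 mm tall, fixed on the keeper arm 85 mm from the pivot axis; top 140 mm above the table, foot 98 mm. It can be gripped from above or pushed sideways.
- keeper_pivot (a point): On the upright pivot axis of the keeper arm, 98 mm above the table, 87 mm from the box's centre along its +x. Flat steel arm, 12 mm wide, 6 mm thick, turning level, top 98 mm above the table (6 mm above the shut lip). The pivot with its copper coils rises to 114 mm.
- dispenser: Bystander: white ceramic push dispenser, 72 mm in diameter, 165 mm tall, loose. Origin: centre of its underside.
- bowl: Bystander: frosted glass bowl, 130 mm in diameter, 55 mm high, loose. Origin: centre of its underside.
- phone_stand: Bystander: silver aluminium phone stand, 100 x 70 mm foot, about 100 mm tall, loose. Origin: centre of its underside.
- coaster: Bystander: grey stone coaster, 100 mm in diameter, 9 mm thick, loose. Origin: centre of its underside.
Mind the look-alikes: they are no part of the job. Of the things that look like the beech_box, the larger one is meant.

How it is judged (in metres and radians):
On the way, in this order (a step that is already met when the one before it is completed fails the run):
1. the inner leaf is shut, the outer leaf still open (value of joint inner_leaf below 0.07 rad and value of joint outer_leaf above 0.5 rad), for 0.2 s.
2. the outer leaf is shut over it, the keeper arm not yet forward (value of joint each of inner_leaf, outer_leaf below 0.07 rad and value of joint keeper below 0.4 rad), for 0.2 s.
3. the keeper arm is held at its stop by the gripper, over the shut leaves (value of joint each of inner_leaf, outer_leaf below 0.07 rad and value of joint keeper above 1.67 rad and contact force between the fingers and keeper above 1 N), for 0.3 s.
At the end, for the whole second after the job is handed in: Both leaves are shut (within 0.07 rad), the keeper arm is at its stop (joint above 1.67 of 1.745 rad), still, and the fingers are holding it there (contact above 1 N) through the last second (all of step 3 and velocity of joint keeper between -0.1 and 0.1 rad/s); the arm keeps its last pose, push and grip.
It fails at once if the outer leaf is folded down while the inner leaf is open (value of joint outer_leaf below 0.4 rad and value of joint inner_leaf above 0.4 rad).
It fails at once if the keeper arm is swung forward while a leaf is open (value of joint keeper above 0.6 rad and value of joint any of inner_leaf, outer_leaf above 0.3 rad).
It fails at once if a bystander (dispenser, bowl, phone stand, coaster) is pushed more than 25 mm away or knocked over (distance of any of dispenser, bowl, phone_stand, coaster from where it was at the start of the episode above 0.025 m or angle between any of dispenser, bowl, phone_stand, coaster's own z axis and vertical above 0.4 rad).
It also fails if it takes over 58 s, if anything falls off the work surface, if the arm or the gripper's body presses on something with over 40 N, if the wrist force passes 120 N, or if a joint passes its speed limit or range.

ROBOT

A 7-joint arm with a two-finger parallel gripper is mounted at the origin on the work surface. World frame = base frame: x ahead of the robot, y to its left, z up, the work surface at z = 0. Lengths are in m, angles in degrees, forces in N, time in s.
With the tool pointing down it reaches from about 0.4 to 0.875 m from the base axis. Payload 4.4 kg.
Tool frame: the origin (TCP) lies at the very end of the fingers, on their centre line; the grasp point (between the pads) lies 19 mm behind it; z points along the fingers, y is the line along which they close (so a half turn about z gives the same grasp; the last joint's range is limited). The gripper opens to 85 mm and grips with 20 to 120 N. Pads are 22 mm wide; open, the fingers measure 114 mm over their backs; the gripper's body (76 mm by 85 mm) begins 54 mm behind the grasp point. The pads swing forward as they close: fully open they stand 13 mm farther back than shut.
Start: joints at [67.219, 36.005, 2.206, 86.941, -1.547, 57.084, -1.146], TCP at [0.212, -0.615, 0.231] pointing down, gripper open.
Joint ranges: [-175.42, 175.42], [-21.48, 121.26], [-71.46, 75.88], [10.55, 141.38], [-63.04, 243.04], [13.31, 113.54], [-168.57, 168.57]. Speed limits (degrees/s): [147.25, 147.25, 180, 180, 180, 180, 180].

INTERFACE

Orientations are given as a 3x3 rotation matrix whose columns are the frame's x, y, z axes.
In Python, from rig import env gives the robot as it stands.
- The arm moves only by the shell command python3 -m inch 'ROWS' [OPENING] [FORCE]. ROWS is JSON, a list of rows, each a list of 4 numbers: the shift along the tool's x, y, z in mm, then the turn about the tool's z in degrees. A call has 1 to 12 rows; each row is the pose to reach, as a shift and turn from the pose commanded when the call began, along the tool's axes at that moment; what a row does not reach only later rows make up. A row lasts 1/12 s, in which the tool goes at most 41.7 mm and 7.16 degrees, less where a joint would pass 70% of its speed; a pose out of reach is approached as far as the arm can. A call with a gripper value outside its range is refused whole. OPENING is the gripper command: -1 is fully open, 1 is shut, values between are in proportion, set as the call begins (- or left out, the last holds). The fingers move at their own pace and stop on an object; FORCE is the grip in N (left out, the last holds). Time passes only in rows, so rows that repeat a pose let the fingers close. It gives the time, the measured TCP pose, the force, the opening and the grip force at its end, in the units of the state.
- env.observe(): the state, without advancing time (a new reading comes with each control period).
- env.capture(name): name is "side" or "top" or "wrist"; returns the picture (480x640x3 uint8, blue, green, red); there is no depth.
- env.calibration(name): a dict with "camera_matrix" (3x3 intrinsics, pixels), "rvec" (rotation vector, rad) and "tvec" (3), from world to camera coordinates, as OpenCV has them. Camera axes: x right, y down, z forward; pixel columns grow to the right and rows downward; lengths in m; the calibration is good to about 2 mm. A picture is of the moment at which its call begins: read the wrist's pose just before it. calibration takes no time and is no camera call; for the wrist camera it gives the pose at the moment of the call.
- env.job_done(): hands the job in; it is judged then, once.
The state is a dict: "clock": time; "joint_pos": joint angles; "joint_vel": joint speeds; "joint_torque": joint torques, N m; "ee_pos": TCP position; "ee_rot": TCP orientation; "wrist_force": force on the tool from outside, world axes, zero at the start; "ft_torque": the same for the moment, N m; "gripper_width": finger opening in m; "grip_force": force on a finger pad.
Only numpy, scipy, OpenCV 4.12 (cv2) and the standard library are available. Lean on these libraries where they do the work, as an engineer would, in place of code of your own. Each camera call takes 0.05 s, during which the arm holds its last target. There are 200 camera calls.

## Working session

There is one attempt and no reset: what is moved stays moved. The work goes in short steps, Python scripts to look and compute and a shell command to move; the robot and the scene stay as the last step left them, time stands still between calls to the robot, and variables do not carry over. Pictures are saved under pics/ and viewed, at most 10 in all, crops included, and the job is handed in when it is done.

```bash
mkdir -p pics; ls
python3 - <<'E'
from rig import env
import cv2
for n in("top","side"):
    cv2.imwrite(f"pics/{n}0.png",env.capture(n))
s=env.observe();print(s["clock"],s["ee_pos"],s["ee_rot"],s["gripper_width"])
for n in("top","side"):print(env.calibration(n))
E
```

```text
pics
0.1 [ 0.21156533 -0.61401388  0.230517  ] [[ 9.45458267e-01  3.25742726e-01 -5.85383672e-04]
 [ 3.25743250e-01 -9.45456941e-01  1.58372704e-03]
 [-3.75674911e-05 -1.68803260e-03 -9.99998575e-01]] 0.0856672026973479
{'camera_matrix': array([[575.02631872,   0.        , 311.25631938],
       [  0.        , 575.02631872, 240.14249004],
       [  0.        ,   0.        ,   1.        ]]), 'rvec': array([ 2.01948942, -2.21742677,  0.23120004]), 'tvec': array([0.03090724, 0.52796878, 1.28697832])}
{'camera_matrix': array([[581.92042484,   0.        , 320.53649688],
       [  0.        , 581.92042484, 235.79095886],
       [  0.        ,   0.        ,   1.        ]]), 'rvec': array([ 0.10062519, -2.8721651 ,  1.21996782]), 'tvec': array([0.51003026, 0.09932744, 1.21277047])}
```

View pics/top0.png

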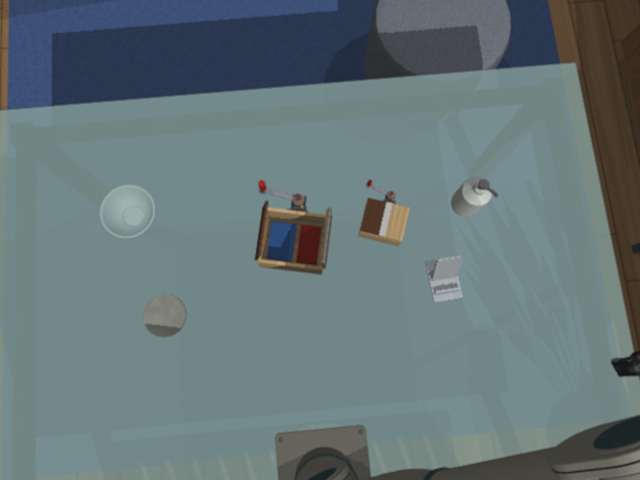

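View pics/side0.png

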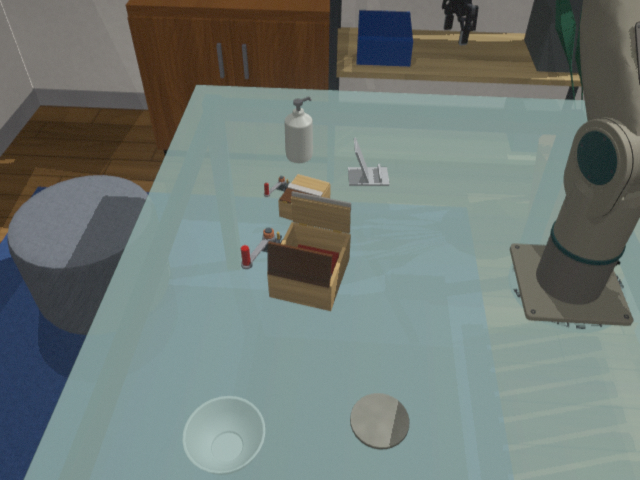

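Candidates: the open box at top (295,240), which is the larger, and the small closed one at (385,220), which is the decoy. The knobs are at (262,186) (box) and (369,183) (decoy). I choose the larger and check it in a close crop.

```bash
python3 - <<'E'
import cv2,numpy as np
t=cv2.imread("pics/top0.png");s=cv2.imread("pics/side0.png")
a=cv2.resize(t[170:285,245:345],None,fx=5,fy=5,interpolation=cv2.INTER_CUBIC)
b=cv2.resize(s[185:315,235:360],None,fx=4,fy=4,interpolation=cv2.INTER_CUBIC)[:575]
h=np.zeros((575,1000,3),np.uint8);h[:,:500]=a;h[:b.shape[0],500:]=b
cv2.imwrite("pics/crop.png",cv2.resize(h,(800,460)))
E
cat > h.py <<'E'
import cv2,numpy as np
from rig import env
def ray(n,uv):
    c=env.calibration(n);R=cv2.Rodrigues(c["rvec"])[0];o=-R.T@c["tvec"]
    d=R.T@np.linalg.inv(c["camera_matrix"])@[uv[0],uv[1],1];return o,d
def atz(n,uv,z):
    o,d=ray(n,uv);return o+d*(z-o[2])/d[2]
def proj(n,P):
    c=env.calibration(n);return cv2.projectPoints(np.array(P,float).reshape(-1,3),c["rvec"],c["tvec"],c["camera_matrix"],None)[0][:,0]
E
```

```text
(no output)
```

View pics/crop.png

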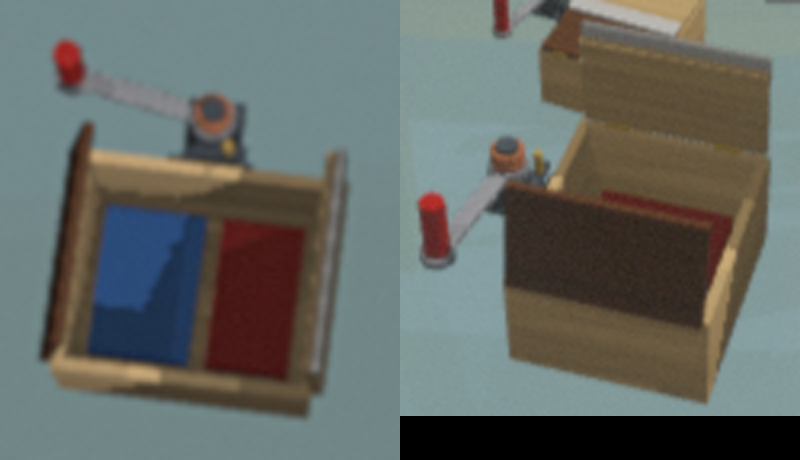

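```bash
cat >> h.py <<'E'
def box(p):
    x,y,w=p[:3];c,s=np.cos(w),np.sin(w)
    return lambda P:np.array([x,y,0])+np.array(P,float)@np.array([[c,s,0],[-s,c,0],[0,0,1]])
def leaf(th,side,X,L,n):
    return [X,side*(.075-L*np.cos(th)+n*np.sin(th)),.075+L*np.sin(th)+n*np.cos(th)]
E
python3 - <<'E'
from h import *
from scipy.optimize import least_squares
k80=np.radians(80)
T=lambda u,v:(245+u/4,170+v/4); S=lambda u,v:(235+(u-400)/3.2,185+v/3.2)
def pts(p):
    B=box(p);a,b=p[3:]
    P=[[.087+.085*np.cos(k80),.085*np.sin(k80),.14],[.087,0,.114]]
    Q=[[.065,.075,0],[-.065,.075,0],leaf(a,1,.062,.074,.007),leaf(a,1,-.062,.074,.007),leaf(b,-1,.062,.084,.009),leaf(b,-1,-.062,.084,.009)]
    R=[leaf(a,1,.062,.074,.0035),leaf(a,1,-.062,.074,.0035),leaf(b,-1,.062,.084,.009),leaf(b,-1,-.062,.084,.009)]
    return proj("top",B(P+R)),proj("side",B(P+Q))
mt=np.array([T(67,46),T(213,110),T(88,124),T(47,357),T(342,152),T(318,390)])
ms=np.array([S(432,200),S(507,143),S(510,355),S(708,402),S(507,185),S(711,225),S(584,25),S(772,65)])
f=lambda p:np.concatenate([(a-b).ravel() for a,b in zip(pts(p),(mt,ms))])
c=atz("top",(295,240),.07);print(c)
r=least_squares(f,[c[0],c[1],0,1.6,1.6],loss="soft_l1")
print(r.x,np.degrees(r.x[2]));print(f(r.x).reshape(-1,2).round(1))
np.save("p.npy",r.x);B=box(r.x)
print(B([[.087,0,.098],[.1018,.0837,.14],[.002,0,.14],leaf(r.x[3],1,0,.074,.007),leaf(r.x[4],-1,0,.074,.007)]).round(3))
for n,uv,z in(("top",(472,197),.08),("top",(385,218),.05),("top",(445,265),.05)):print(atz(n,uv,z).round(3))
E
```

```text
[0.52904444 0.01918076 0.07      ]
[ 0.52977101  0.02183605 -0.22114311  1.39519324  1.44872679] -12.670566964882537
[[ 0.   2.7]
 [ 0.2  0.9]
 [ 0.1  0.4]
 [ 2.1 -2.7]
 [-0.2 -0.1]
 [-1.2 -3.6]
 [ 0.3 -0.3]
 [ 0.6 -0.2]
 [ 0.1  0.8]
 [-0.1  0.8]
 [-0.6  0. ]
 [-0.1  1.5]
 [-0.4 -1.3]
 [ 0.5 -2. ]]
[[ 0.615  0.003  0.098]
 [ 0.647  0.081  0.14 ]
 [ 0.532  0.021  0.14 ]
 [ 0.545  0.089  0.149]
 [ 0.514 -0.049  0.149]]
[ 0.59  -0.399  0.08 ]
[ 0.566 -0.197  0.05 ]
[ 0.442 -0.322  0.05 ]
```

The crop confirms the choice: dark inner leaf on the left (+y), lipped pale leaf on the right, knob at the upper left. The fit matches the given sizes to within a few mm: box yaw -12.7°, leaves at about 1.40 and 1.45 rad. First I align the tool with the box (tool x = box x, tool y = -box y) and shut the fingers.

```bash
cat > st.py <<'E'
from h import *
p=np.load("p.npy");s=env.observe();w=p[2]
d=s["ee_pos"]-[p[0],p[1],0];R=np.array([[np.cos(w),np.sin(w)],[-np.sin(w),np.cos(w)]])
e=R@d[:2];f=R@s["wrist_force"][:2];r=s["ee_rot"]
print("t %.2f box x %.0f y %.0f z %.0f yaw %.1f"%(s["clock"],*(e*1000),d[2]*1000,np.degrees(np.arctan2(r[1,0],r[0,0])-w)),"F",f.round(1),s["wrist_force"][2].round(1),"w",round(s["gripper_width"],3),"grip",s["grip_force"],"j",s["joint_pos"].round(0))
E
python3 -m inch '[[0,0,-10,7],[0,0,-20,14],[0,0,-20,21],[0,0,-20,28],[0,0,-20,31.7],[0,0,-20,31.7]]' 1 40 | tail -3; python3 st.py
```

```text
wrist_force: [0.3, 0.6, -0.1]
gripper_width: 0.0122
grip_force: 0.0
t 0.60 box x -171 y -690 z 251 yaw -0.1 F [0.2 0.7] -0.1 w 0.012 grip 0.0 j [ 62.  35.  11.  86.  -7.  60. -28.]
```

```bash
python3 -m inch '[[80,-410,0,0],[80,-410,0,0],[80,-410,0,0],[80,-410,0,0],[80,-410,0,0],[80,-410,0,0],[80,-410,0,0],[80,-410,0,0],[80,-410,0,0],[80,-410,0,0],[80,-410,0,0],[80,-410,0,0]]' | tail -0; python3 st.py
python3 -m inch '[[76,-200,0,0],[76,-200,0,0],[76,-200,0,0],[76,-200,0,0],[76,-200,0,0],[76,-200,0,0],[76,-405,0,0],[76,-405,0,0],[76,-405,0,0],[76,-405,0,0],[76,-405,0,0],[76,-405,0,0]]' | tail -0; python3 st.py
python3 - <<'E'
from h import *
cv2.imwrite("pics/w1.png",env.capture("wrist"))
p=np.load("p.npy");B=box(p)
im=cv2.imread("pics/w1.png")
P=[[.065,.075,.075],[-.065,.075,.075],[.065,-.075,.075],[-.065,-.075,.075],leaf(p[3],1,.062,.074,.007),leaf(p[3],1,-.062,.074,.007),leaf(p[4],-1,.062,.084,.011),leaf(p[4],-1,-.062,.084,.011),[.1018,.0837,.14]]
for q in proj("wrist",B(P)):
    print(q.round(0));cv2.circle(im,tuple(int(v) for v in q),4,(0,255,0),1)
cv2.imwrite("pics/w1.png",im)
E
```

```text
t 1.60 box x -90 y -278 z 251 yaw 0.5 F [-0.2 -0.2] 1.0 w 0.0 grip 0.0 j [ 21.  18.   9. 117.  -4.  46. -70.]
t 2.60 box x -15 y 133 z 251 yaw 0.6 F [-0.1  0.6] 0.9 w 0.0 grip 0.0 j [ -21.   28.    4.  100.   -3.   53. -118.]
[385. 136.]
[378. 274.]
[554. 137.]
[530. 275.]
[412. 136.]
[401. 303.]
[638. 137.]
[597. 311.]
[391.  75.]Exception ignored on flushing sys.stdout:
BrokenPipeError: [Errno 32] Broken pipe
Exception ignored on flushing sys.stdout:
BrokenPipeError: [Errno 32] Broken pipe
```

View pics/w1.png

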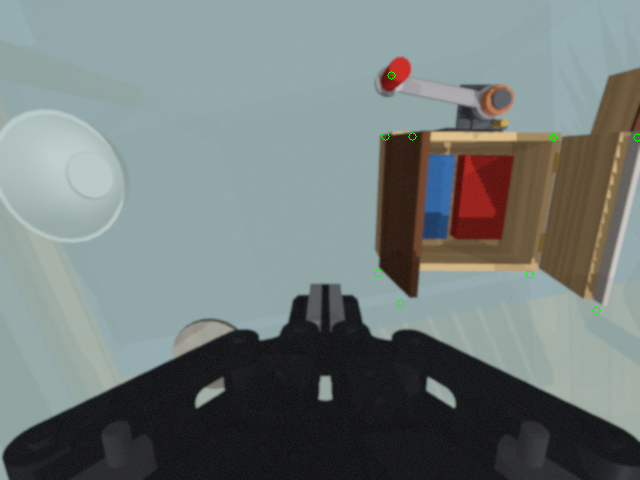

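The picture shows the box with both leaves upright: inner-leaf corners near (425,133) and (414,297), knob top (399,68), lip corner (603,303). The model sits about 6 px off, so I refit with these points.

```bash
python3 - <<'E'
from h import *
from scipy.optimize import least_squares
p0=np.load("p.npy")
m=np.array([[560,134],[536,270],[425,133],[414,297],[602,303],[399,68]])
def f(p):
    P=[[.065,-.075,.075],[-.065,-.075,.075],leaf(p[3],1,.062,.074,.0035),leaf(p[3],1,-.062,.074,.0035),leaf(p[4],-1,-.062,.084,.011),[.1018,.0837,.14]]
    return np.r_[(proj("wrist",box(p)(P))-m).ravel(),(p-p0)/[.004,.004,.03,.1,.1]]
r=least_squares(f,p0,loss="soft_l1");print(p0.round(3),r.x.round(3));print(f(r.x)[:12].reshape(-1,2).round(1));np.save("p.npy",r.x)
E
python3 st.py
```

```text
[ 0.53   0.022 -0.221  1.395  1.449] [ 0.533  0.016 -0.216  1.383  1.418]
[[ 0.2 -2.6]
 [ 0.1  0. ]
 [ 0.7 -2.9]
 [-0.8  1.1]
 [ 0.   1.7]
 [-0.4  0.6]]
t 2.65 box x -18 y 133 z 251 yaw 0.1 F [-1.3 -0.6] 0.5 w 0.0 grip 0.0 j [ -21.   28.    4.  100.   -2.   53. -118.]
```

```bash
python3 -m inch '[[3,0,40,0],[3,0,80,0],[3,0,116,0],[3,10,116,0],[3,20,116,0],[3,30,116,0],[3,40,116,0],[3,50,116,0],[3,60,118,0],[3,70,121,0],[3,79,126,0],[3,88,132,0]]' >/dev/null; python3 st.py
python3 -m inch '[[0,6,8,0],[0,12,17,0],[0,15,27,0],[0,18,37,0],[0,18,42,0],[0,18,43,0],[0,18,43,0]]' >/dev/null; python3 st.py
python3 - <<'E'
from h import *
cv2.imwrite("pics/w2.png",env.capture("wrist"))
E
```

```text
t 3.65 box x -15 y 41 z 119 yaw -0.3 F [-0.6  0.3] 0.3 w -0.0 grip 0.22237774302993785 j [ -11.   35.    2.  112.   -3.   32. -110.]
t 4.23 box x -16 y 23 z 81 yaw -0.3 F [-11.5  -3.9] 54.3 w -0.0 grip 27.124301441945136 j [  -9.   39.    2.  114.   -2.   27. -108.]
```

View pics/w2.png

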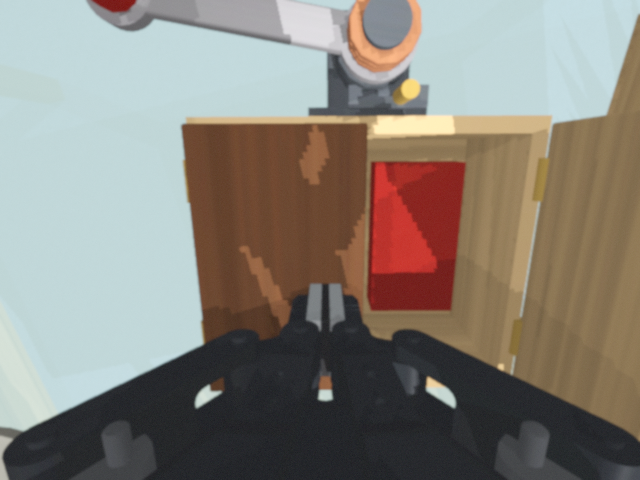

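The picture shows the dark leaf lying flat to the box's middle (seam column ~368), with the outer leaf still upright. Next I lift over to the other side and fold the outer leaf.

```bash
python3 -m inch '[[0,0,-40,0],[0,0,-80,0],[0,0,-120,0],[0,0,-155,0],[0,20,-174,0],[0,60,-174,0],[0,100,-174,0],[0,140,-174,0],[0,156,-174,0],[0,156,-174,0],[0,156,-174,0]]' >/dev/null; python3 st.py
python3 -m inch '[[0,0,40,0],[0,0,80,0],[0,0,125,0],[0,0,125,0]]' >/dev/null; python3 st.py
```

```text
t 5.20 box x -17 y -133 z 249 yaw -0.4 F [-0.2  1. ] 0.0 w -0.0 grip 0.0 j [  6.  23.   4. 109.  -2.  48. -91.]
t 5.53 box x -22 y -130 z 119 yaw -0.1 F [-1.1  0.2] 0.1 w -0.0 grip 0.0 j [  7.  34.   3. 117.  -3.  30. -90.]
```

```bash
python3 -m inch '[[4,-15,0,0],[4,-30,0,0],[4,-44,0,0],[4,-55,2,0],[4,-65,3,0],[4,-73,8,0],[4,-80,13,0],[4,-86,20,0],[4,-91,27,0],[4,-95,35,0],[4,-96,42,0],[4,-96,44,0]]' >/dev/null; python3 st.py
python3 -m inch '[[0,0,0,0],[0,0,1,0],[0,0,1,0]]' >/dev/null; python3 st.py
python3 - <<'E'
from h import *
cv2.imwrite("pics/w3.png",env.capture("wrist"))
E
```

```text
t 6.53 box x -12 y -36 z 82 yaw -0.3 F [-6.4  1.2] 33.0 w 0.0 grip 16.21274794335477 j [ -4.  38.   4. 116.  -5.  26. -99.]
t 6.78 box x -12 y -36 z 82 yaw -0.3 F [-4.8  1.9] 22.3 w -0.0 grip 11.034419200150296 j [ -4.  38.   4. 116.  -5.  26. -99.]
```

View pics/w3.png

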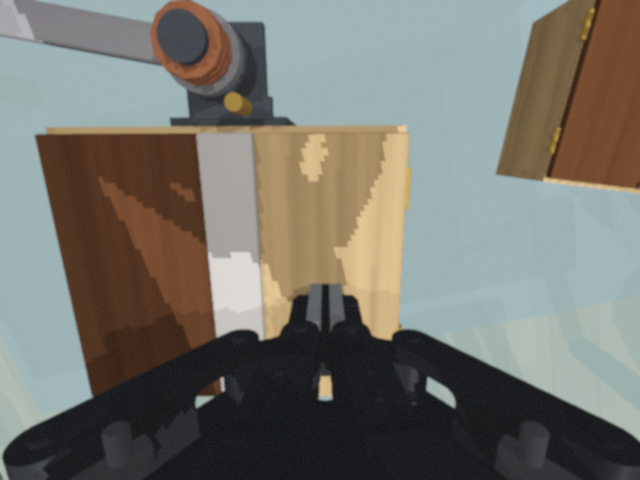

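The outer leaf is flat with its lip (columns 200-262) over the dark leaf, and the keeper is still parked. I lift, open and move above the knob, then measure it with the wrist and top cameras.

```bash
python3 -m inch '[[0,0,-40,0],[0,0,-80,0],[0,0,-118,0],[30,-30,-118,0],[58,-60,-118,0],[86,-90,-118,0],[114,-120,-118,0],[114,-120,-118,0],[114,-120,-118,0],[114,-120,-118,0]]' 0.0 >/dev/null; python3 st.py
python3 - <<'E'
from h import *
from scipy.optimize import least_squares
W=env.capture("wrist");Tp=env.capture("top")
def red(im,n):
    h=cv2.cvtColor(im,cv2.COLOR_BGR2HSV);m=cv2.inRange(h,(0,150,60),(6,255,255))|cv2.inRange(h,(174,150,60),(180,255,255))
    k,l,s,c=cv2.connectedComponentsWithStats(m)
    for i in range(1,k):
        if s[i,4]>15:print(n,s[i],c[i].round(1))
red(W,"wrist");red(Tp,"top")
p=np.load("p.npy");B=box(p);q=B([[.1018,.0837,.14],[.1018,.0837,.119]])
print(proj("wrist",q).round(1),proj("top",q).round(1))
cv2.imwrite("pics/w4.png",W)
E
```

```text
t 7.67 box x 102 y 81 z 197 yaw -0.4 F [-0.9  0.4] 0.1 w 0.043 grip 0.0 j [ -12.   39.    6.   88.   -4.   54. -108.]
wrist [619 167  21  12 224] [629.5 172.4]
wrist [302 237  24  37 682] [313.5 255.4]
[[319.9 262.7]
 [320.3 252.8]] [[264.1 182.7]
 [264.8 185.5]]
```

View pics/w4.png

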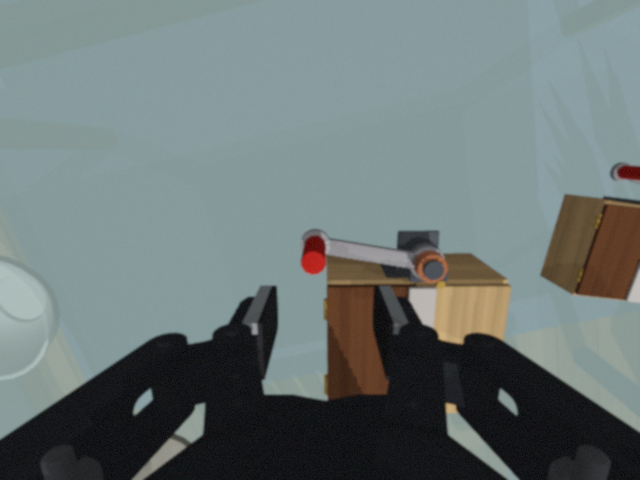

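Knob top at wrist pixel (313,263), about 5 mm further +y than the model. The red at (629,172) is the decoy's knob. I correct by 7 mm, descend and grip.

```bash
python3 -m inch '[[0,-7,0,0],[0,-7,35,0],[0,-7,65,0],[0,-7,85,0],[0,-7,93,0],[0,-7,93,0],[0,-7,93,0]]' >/dev/null; python3 st.py
python3 -m inch '[[0,0,0,0],[0,0,0,0],[0,0,0,0],[0,0,0,0],[0,0,0,0]]' 1 50 >/dev/null; python3 st.py
```

```text
t 8.35 box x 103 y 90 z 106 yaw -0.3 F [ 0.5 -0.1] 0.1 w 0.043 grip 0.0 j [ -12.   45.    5.   92.   -5.   43. -108.]
t 8.77 box x 104 y 89 z 107 yaw -0.4 F [-0.9 -2.4] 7.1 w 0.014 grip 49.10189509391785 j [ -12.   45.    5.   92.   -5.   43. -108.]
```

```bash
python3 -m inch '[[-7,-1,0,0],[-15,-1,0,0],[-22,-1,0,0],[-30,0,0,0],[-37,2,0,0],[-44,4,0,0],[-51,7,0,0],[-57,10,0,0],[-64,14,0,0],[-69,19,0,0],[-75,24,0,0],[-80,29,0,0]]' - 30 >/dev/null; python3 st.py
```

```text
t 9.77 box x 23 y 67 z 107 yaw -0.1 F [-0.7 10.6] 6.9 w 0.015 grip 49.36190128326416 j [ -13.   39.    4.  106.   -5.   35. -108.]
```

```bash
python3 -m inch '[[0,0,0,0],[-5,6,0,0],[-8,12,0,0],[-12,18,0,0],[-15,25,0,0],[-17,32,0,0],[-18,40,0,0],[-19,47,0,0],[-20,54,0,0],[-20,57,0,0],[-20,59,0,0],[-20,59,0,0]]' >/dev/null; python3 st.py
python3 -m inch '[[0,0,0,0],[0,2,0,0],[0,2,0,0]]' >/dev/null; python3 st.py
python3 - <<'E'
from h import *
cv2.imwrite("pics/w5.png",env.capture("wrist"))
p=np.load("p.npy");print(proj("top",box(p)([[.002,.005,.14],[.087,.005,.114],[.087,0,.114]])))
t=env.capture("top")[170:285,245:345];cv2.imwrite("pics/t5.png",cv2.resize(t,None,fx=5,fy=5,interpolation=cv2.INTER_CUBIC))
E
```

```text
t 10.77 box x -6 y 7 z 106 yaw -0.0 F [-13.7   7.6] 18.8 w 0.014 grip 52.10997462272644 j [  -8.   37.    3.  112.   -5.   32. -103.]
t 11.02 box x -6 y 6 z 106 yaw 0.1 F [-13.8  10.9] 17.6 w 0.015 grip 52.12750732898712 j [  -7.   37.    3.  112.   -5.   32. -103.]
[[293.44440842 230.39405569]
 [298.55212487 196.48512529]
 [300.74709293 196.7475511 ]]
```

View pics/w5.png

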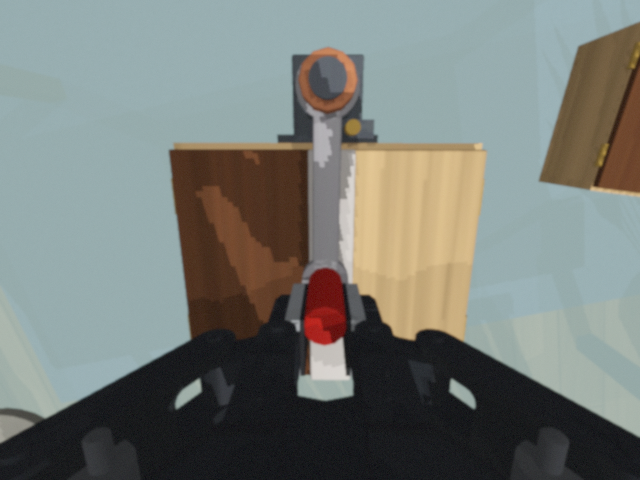

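The picture shows both leaves shut and the keeper arm straight along box -x over the seam, with the knob gripped at (325,315). I press on a little in -y to check the stop, and relieve the strain in x.

```bash
python3 -m inch '[[-2,3,-1,0],[-4,6,-1,0],[-4,6,-1,0],[-4,6,-1,0],[-4,6,-1,0]]' >/dev/null; python3 st.py
python3 -m inch '[[0,3,0,0],[0,3,0,0],[0,3,0,0],[0,3,0,0],[0,3,0,0]]' >/dev/null; python3 st.py
```

```text
t 11.53 box x -6 y 4 z 106 yaw 0.1 F [-4.1 19.1] 0.7 w 0.015 grip 50.6609970331192 j [  -7.   37.    3.  113.   -5.   31. -103.]
t 11.95 box x -6 y 4 z 106 yaw 0.3 F [-3.6 24.8] -0.8 w 0.014 grip 50.915669202804565 j [  -7.   37.    3.  113.   -5.   31. -102.]
```

The force rises to 25 N with no further motion, so the arm is at its stop. I hold a moment and hand in.

```bash
python3 -m inch '[[0,0,0,0],[0,0,0,0],[0,0,0,0],[0,0,0,0],[0,0,0,0],[0,0,0,0]]' >/dev/null; python3 st.py; python3 -c "
from rig import env
print(env.job_done())"
```

```text
t 12.45 box x -6 y 4 z 106 yaw 0.3 F [-4.8 25.1] -1.1 w 0.014 grip 50.91281175613403 j [  -7.   37.    3.  113.   -5.   31. -102.]
the job is handed in; nothing more can be done
None
```

I shut the inner leaf, then the outer leaf over it, and swung the keeper arm to its stop; the gripper is still holding it there by the red knob, with about 25 N of side load. I handed the job in at 12.5 s without touching the other things on the table; no verdict came back.

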